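# Formula pot out from under a bypass door

### The arm

A 6-joint arm with a two-finger parallel gripper is mounted at the origin on the work surface. World frame = base frame: x ahead of the robot, y to its left, z up, the work surface at z = 0. Lengths are in m, angles in rad, forces in N, time in s.
With the tool pointing down it reaches from about 0.25 to 0.725 m from the base axis. Payload 4 kg.
Tool frame: the origin (TCP) lies midway between the tips of the shut fingers; the grasp point (between the pads) lies 19 mm behind it; x points along the fingers, y is the direction in which the jaws open and shut, and the axes are right-handed (so a half turn about x gives the same grasp; the last joint's range is limited). The gripper opens to 85 mm and grips with 20 to 120 N. Pads are 22 mm wide; open, the fingers measure 114 mm over their backs; the gripper's body (76 mm by 85 mm) begins 54 mm behind the grasp point. The pads swing forward as they close: fully open they stand 13 mm farther back than shut.
Start: joints at [-1.236, 0.241, 0.005, 1.335, 0, 1.571], TCP at [0.164, -0.472, 0.231] pointing down, gripper open.
Joint ranges: [-2.72, 2.72], [-1.05, 1.87], [-1.09, 1.28], [-1.99, 2.15], [-1.42, 1.44], [-3.14, 3.14]. Speed limits (rad/s): [2.79, 2.79, 3.14, 3.14, 3.14, 3.14].

### API

Orientations are given as a unit quaternion [x, y, z, w].
In Python, from workcell import * gives the robot as it stands.
- The arm moves only by the tool play_rows, never from a script. Its argument "plan" is a list of rows, each a list of 7 numbers: the shift along the tool's x, y, z in mm, then the turn, a rotation vector about the tool's x, y, z in rad, then the closure, from -1 (fully open) to 1 (shut). In form: [[x, y, z, rx, ry, rz, grip], ...]. A call has 1 to 20 rows; each row shifts and turns the commanded pose from where the row before left it, along the tool's axes as they then stand; what a row does not reach is not made up. A row lasts 1/12 s, in which the tool goes at most 41.7 mm and 7.16 degrees, less where a joint would pass 70% of its speed; a pose out of reach is approached as far as the arm can. A call with a gripper value outside its range is refused whole. The fingers move at their own pace and stop on an object; the grip force is fixed at half the most. Time passes only in rows, so rows that do not move let the fingers close. It gives the time, the measured TCP pose, the force and the opening at its end, in the units of the state.
- get_obs(): the state, without advancing time (a new reading comes with each control period).
- camera(name): name is "scene" or "top" or "wrist"; returns a dict with "frame" (384x512x3 uint8, red, green, blue), "depth" (384x512 float32, m along the optical axis (not along the pixel's ray), 0 where there is no reading), "fx", "fy", "cx", "cy" (pixels), "camera_from_world" (4x4, takes a point from world to camera coordinates). Camera axes: x right, y up, looking along -z (the intrinsics and any distortion apply to the point x, -y, -z); pixel columns grow to the right and rows downward; lengths in m; the calibration is good to about 2 mm. The wrist camera is an equidistant fisheye: a pixel r from the principal point sees the ray r / f radians off the axis. A picture is of the moment at which its call begins.
- job_done(): hands the job in, once; it reports no verdict.
Trained networks look in a picture, given as the dict that the camera call returned (one of the last four; its "shot" number tells which), for a name from the list of things; names that differ only in an ending like _2 or _b are one class to them, and where a whole thing is asked for, a point or a joint stands for the part that bears it (a point fixed in the world has none). Each returns a list of dicts, best first, with "confidence" (0 to 1); they miss things now and then, are a little off and sometimes report something else, mostly with a low value. They report only what shows in the picture. A call takes as long as a camera call.
- search_frame(thing, picture): "centre" ([x, y, z] in m, in world coordinates, good to about 4 mm: the middle of the surface that is visible of it).
- pinpoint(thing, picture): "centre" ([x, y, z] in m, in world coordinates, good to about 4 mm: a listed point, or the origin of a listed thing).
The state is a dict: "clock": time; "joint_pos": joint angles; "joint_vel": joint speeds; "tau": joint torques, N m; "eef_pos": TCP position; "tool_rot": TCP orientation; "ft_force": force on the tool from outside, world axes, zero at the start; "ft_torque": the same for the moment, N m; "grip_width": finger opening in m.
Only numpy, scipy, OpenCV 4.12 (cv2) and the standard library are available. Lean on these libraries where they do the work, as an engineer would, in place of code of your own. Each camera call takes 0.05 s, during which the arm holds its last target. There are 200 camera calls.

### The job

Slide open, all the way, the clear door above the formula pot (the pot with the blue twist cap) so that it bypasses the other door, then lift the pot out and set it down upright, without dropping it, wholly on the round green pad of the spare tray. Leave that door open, the other door as it is, and the orange-capped snack pot undisturbed.

Things in the scene. Friction and masses are not known exactly. Their poses are not given: they have to be found in the camera images.
- case: fixed bamboo caddy, 190 x 300 mm (x, y), walls 92 mm high, side tracks at x=+-92 to 106 mm. Origin: centre of underside; x away from the robot, y left, z up, yaw within 12 deg. Wall at y=0 parts left (+y) and right (-y) compartments, floor 6 mm up; one pot in each, 95 mm from y=0, side varies. On top two clear doors sliding along y; an open one bares 97 mm (y) x 176 mm, from its end wall
- left_pull (a point): top centre of the left (upper) door's dark steel pull: upright bar 60 mm along case x, 12 mm thick along case y, rising 38 mm from the door; its top is 140 mm above the bench, the door's top 102. In the case frame at y=+130 mm shut, +30 fully open (a stop); starts shut to 12 mm ajar. Slides with 1 to 3 N, stays where left; axes as the case's. The two doors cannot both be opened
- right_pull (a point): top centre of the right (lower) door's dark steel pull: upright bar 60 mm along case x, 12 mm thick along case y, rising 44 mm from the door; its top is 140 mm above the bench, the door's top 96. In the case frame at y=-130 mm shut, -30 fully open (a stop); starts shut to 12 mm ajar. Slides with 1 to 3 N, stays where left; axes as the case's
- formula_pot: rigid round pot, 80 mm tall, 0.15 to 0.31 kg: white body 49 mm across, blue twist cap 51 mm across and 24 mm tall on top (the cap does not turn). It stands on the case floor, its top 86 mm above the bench. Origin: centre of its underside, z up
- snack_pot: the look-alike in the other compartment, to be left alone: same size, white with an orange cap. Origin: centre of its underside, z up
- pad (a point): centre of the top face of the round green pad, 100 mm across, 7 mm above the bench, on the fixed grey spare tray (300 x 220 mm along its x, y, rim 18 mm high). Axes are the tray's; the tray's middle is 60 mm along +x from here, and a bamboo spoon lies across the tray about 140 mm along +x

How it is judged:
By the outcome, as a careful person would: the job done as asked, in the order asked, and still so for the second after the job is handed in, with the robot touching nothing.
It also fails if it takes over 58 s, if anything falls off the work surface, if the arm or the gripper's body presses on something with over 40 N, if the wrist force passes 120 N, or if a joint passes its speed limit or range.

## Working session

There is one attempt and no reset: what is moved stays moved. The work goes in short steps, Python scripts to look and compute and a tool call to move; the robot and the scene stay as the last step left them, time stands still between calls to the robot, and variables do not carry over. Pictures are saved under pics/ and viewed, about 8 in all and at most 12, crops included, and the job is handed in when it is done.

Besides the shell and the picture viewer there is one more tool, called after "Request:" as name(argument=value, ...) on one line, values as JSON. play_rows: Moves the arm, as the interface text tells. Its arguments: {"type":"object","properties":{"plan":{"type":"array","items":{"type":"array","items":{"type":"number"}}}},"required":["plan"]}

```bash
mkdir -p pics; cat > h.py <<'E'
from workcell import *
import numpy as np, cv2
from scipy.spatial.transform import Rotation as R
def save(c,n,crop=None):
    f=c["frame"][:,:,::-1]
    if crop: f=f[crop[0]:crop[1],crop[2]:crop[3]]
    cv2.imwrite("pics/"+n,f)
E
python3 - <<'E'
from h import *
s=camera("scene");t=camera("top")
for n,c in(("scene",s),("top",t)):
    for th in["case","left_pull","right_pull","formula_pot","snack_pot","pad"]:
        for d in pinpoint(th,c)[:2]: print(n,th,np.round(d["centre"],4),round(d["confidence"],2))
cv2.imwrite("pics/a.png",cv2.resize(np.vstack([s["frame"],t["frame"]])[:,:,::-1],(400,600)) )
save(s,"s.png");save(t,"t.png")
o=get_obs();print(o)
E
```

```text
scene case [ 0.5148  0.2323 -0.0027] 0.7
scene left_pull [0.495  0.3516 0.139 ] 0.77
scene right_pull [0.5317 0.1149 0.1416] 0.79
scene formula_pot [0.5124 0.3323 0.0043] 0.41
scene pad [ 0.4936 -0.1478  0.0064] 0.79
top case [ 0.5173  0.233  -0.0006] 0.92
top left_pull [0.4962 0.3537 0.1372] 0.59
top right_pull [0.5258 0.1121 0.1394] 0.71
top right_pull [0.4958 0.3538 0.136 ] 0.44
top pad [ 0.4933 -0.1458  0.0097] 0.83
{'clock': 0.7, 'joint_pos': array([-1.23600988e+00,  2.40587336e-01,  5.02554206e-03,  1.33520667e+00,
        2.68280078e-05,  1.57079066e+00]), 'joint_vel': array([-4.38524556e-04, -2.24770428e-03, -1.46744119e-03, -9.23088468e-04,
       -4.44872180e-04,  6.42657797e-05]), 'tau': array([ 6.36746718e-04, -3.72077143e+01,  2.52641720e+01,  9.13091517e-04,
        2.32234908e-05,  3.59483323e-06]), 'eef_pos': array([ 0.16429451, -0.47224642,  0.23132257]), 'tool_rot': array([ 0.69723381,  0.11780672, -0.69721182,  0.11782299]), 'ft_force': array([-0.67287054, -0.25109114,  0.07894272]), 'ft_torque': array([-0.02673818,  0.00505064,  0.08876432]), 'grip_width': 0.08535310107933693}
```

View pics/t.png

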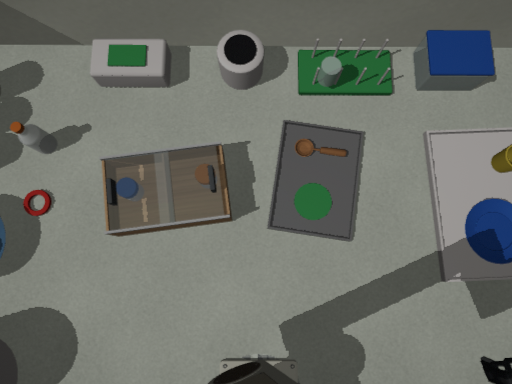

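View pics/s.png

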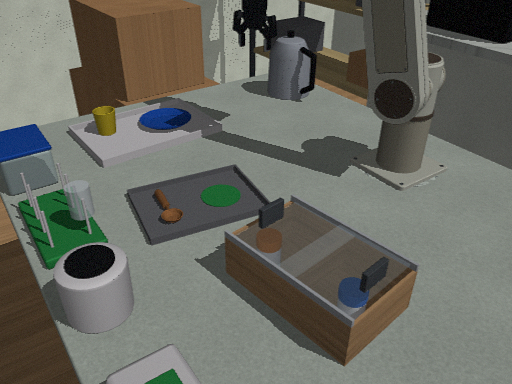

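The top view shows the blue cap at (127,188) in the left compartment and the orange cap at (205,175) in the right one. The pad is at (313,202). The left door has to slide toward -y.

```bash
cat >> h.py <<'E'
def ray_z(c,u,v,z):
    M=np.linalg.inv(c["camera_from_world"]); x=(u-c["cx"])/c["fx"]; y=(v-c["cy"])/c["fy"]
    d=M[:3,:3]@np.array([x,-y,-1]); o=M[:3,3]; return o+d*(z-o[2])/d[2]
def blob(c,lo,hi,z,box):
    h=cv2.cvtColor(c["frame"],cv2.COLOR_RGB2HSV); m=cv2.inRange(h,np.array(lo),np.array(hi))
    k=np.zeros_like(m);k[box[0]:box[1],box[2]:box[3]]=1
    v,u=np.nonzero(m*k); 
    a,b=(u.min()+u.max())/2,(v.min()+v.max())/2
    return len(u),(u.min(),u.max(),v.min(),v.max()),ray_z(c,a,b,z),ray_z(c,u.mean(),v.mean(),z)
def go(p,yaw,o=None):
    "tool-axis shift (mm) and turn needed to reach TCP p, tool x down, tool y at world heading yaw"
    o=o or get_obs(); A=R.from_quat(o["tool_rot"])
    y=np.array([np.cos(yaw),np.sin(yaw),0]);x=np.array([0,0,-1.]);B=R.from_matrix(np.c_[x,y,np.cross(x,y)])
    print("pos",np.round(o["eef_pos"],4),"grip",round(o["grip_width"],4),"F",np.round(o["ft_force"],1),"t",o["clock"])
    print(" before turn mm",np.round(A.inv().apply(np.array(p)-o["eef_pos"])*1e3,1),"turn",np.round((A.inv()*B).as_rotvec(),4)," after turn mm",np.round(B.inv().apply(np.array(p)-o["eef_pos"])*1e3,1))
E
python3 - <<'E'
from h import *
t=camera("top"); s=camera("scene")
print("blue",blob(t,(100,60,30),(125,255,255),.086,(170,205,112,145)))
print("blue s",blob(s,(100,60,30),(125,255,255),.080,(270,315,330,375)))
print("pad",blob(t,(45,90,30),(80,255,255),.007,(175,230,285,340)))
c=np.array([.5155,.2325]);
import math
for th in["left_pull","right_pull"]:
    pass
a=(np.array([.4955,.3527])-np.array([.5290,.1135]));yaw=math.atan2(-a[0],a[1]);print("yaw",yaw)
# depth check: corners of case rim
z=t["depth"];m=(z>0);v,u=np.nonzero(m[135:240,95:235]);v+=135;u+=95
d=z[v,u];M=np.linalg.inv(t["camera_from_world"])
P=np.c_[(u-t["cx"])/t["fx"]*d,-(v-t["cy"])/t["fy"]*d,-d]@M[:3,:3].T+M[:3,3]
for lo,hi in((.07,.097),(.07,.115),(.118,.15)):
    Q=P[(P[:,2]>lo)&(P[:,2]<hi)]
    if len(Q): print(lo,len(Q),cv2.minAreaRect((Q[:,:2]*1000).astype(np.float32)))
Q=P[P[:,2]>.118]; print(np.round(Q,3).tolist()[:40])
E
```

```text
blue (360, (np.int64(115), np.int64(137), np.int64(178), np.int64(197)), array([0.51406682, 0.32662613, 0.086     ]), array([0.51414859, 0.32550072, 0.086     ]))
blue s (707, (np.int64(338), np.int64(368), np.int64(276), np.int64(307)), array([0.52026143, 0.33325606, 0.08      ]), array([0.52337067, 0.33420289, 0.08      ]))
pad (1096, (np.int64(294), np.int64(331), np.int64(183), np.int64(219)), array([ 0.49410463, -0.14575064,  0.007     ]), array([ 0.49395185, -0.1456157 ,  0.007     ]))
yaw 0.13914514399135972
0.07 2945 ((511.4526672363281, 229.68917846679688), (186.10565185546875, 301.3124084472656), 8.001137733459473)
0.07 9052 ((514.056884765625, 230.04556274414062), (191.366455078125, 301.31158447265625), 8.00745964050293)
0.118 359 ((513.7899169921875, 230.0771484375), (60.36176300048828, 251.94122314453125), 7.8890485763549805)
[[0.56, 0.12, 0.138], [0.559, 0.117, 0.14], [0.56, 0.115, 0.136], [0.559, 0.112, 0.139], [0.559, 0.11, 0.14], [0.557, 0.119, 0.14], [0.556, 0.117, 0.141], [0.556, 0.114, 0.141], [0.557, 0.112, 0.14], [0.557, 0.11, 0.139], [0.554, 0.119, 0.139], [0.554, 0.116, 0.142], [0.554, 0.115, 0.139], [0.554, 0.112, 0.142], [0.554, 0.11, 0.141], [0.559, 0.109, 0.12], [0.551, 0.119, 0.142], [0.551, 0.116, 0.143], [0.552, 0.112, 0.139], [0.552, 0.11, 0.14], [0.555, 0.109, 0.126], [0.549, 0.119, 0.14], [0.549, 0.117, 0.14], [0.549, 0.114, 0.142], [0.549, 0.112, 0.14], [0.549, 0.11, 0.141], [0.552, 0.109, 0.127], [0.547, 0.119, 0.139], [0.547, 0.117, 0.141], [0.547, 0.114, 0.139], [0.546, 0.112, 0.142], [0.547, 0.11, 0.139], [0.549, 0.108, 0.132], [0.545, 0.119, 0.139], [0.544, 0.116, 0.144], [0.545, 0.114, 0.139], [0.544, 0.112, 0.142], [0.545, 0.11, 0.138], [0.546, 0.108, 0.135], [0.543, 0.119, 0.138]]
```

```bash
python3 - <<'E'
from h import *
go([.4924,.3834,.20],.1396); go([.4924,.3834,.20],.1396+np.pi)
E
```

```text
pos [ 0.1643 -0.4723  0.2314] grip 0.0852 F [-0.1 -1.3 -0.8] t 0.8
 before turn mm [  31.3 -700.3 -591. ] turn [-1.3756e+00  1.0000e-04 -1.0000e-04]  after turn mm [  31.4  444.  -801.7]
pos [ 0.1643 -0.4723  0.2314] grip 0.0852 F [-0.1 -1.3 -0.8] t 0.8
 before turn mm [  31.3 -700.3 -591. ] turn [ 1.766e+00 -1.000e-04 -1.000e-04]  after turn mm [  31.4 -444.   801.7]
```

Request:
play_rows(plan=[[0,0,0,-0.1146,0,0,1],[0,0,0,-0.1146,0,0,1],[0,0,0,-0.1146,0,0,1],[0,0,0,-0.1146,0,0,1],[0,0,0,-0.1146,0,0,1],[0,0,0,-0.1146,0,0,1],[0,0,0,-0.1146,0,0,1],[0,0,0,-0.1146,0,0,1],[0,0,0,-0.1146,0,0,1],[0,0,0,-0.1146,0,0,1],[0,0,0,-0.1146,0,0,1],[0,0,0,-0.1146,0,0,1]])

```text
clock: 1.8
eef_pos: [0.1643, -0.4722, 0.2313]
tool_rot: [0.462, 0.535, -0.463, 0.535]
ft_force: [-0.1, 0.1, 0.5]
grip_width: 0.0
```

Request:
play_rows(plan=[[0,19,-35,0,0,0,1],[0,19,-35,0,0,0,1],[0,19,-35,0,0,0,1],[0,19,-35,0,0,0,1],[0,19,-35,0,0,0,1],[0,19,-35,0,0,0,1],[0,19,-35,0,0,0,1],[0,19,-35,0,0,0,1],[0,19,-35,0,0,0,1],[0,19,-35,0,0,0,1],[0,19,-35,0,0,0,1],[0,19,-35,0,0,0,1],[0,19,-35,0,0,0,1],[0,19,-35,0,0,0,1],[0,19,-35,0,0,0,1],[0,19,-35,0,0,0,1],[0,19,-35,0,0,0,1],[0,19,-35,0,0,0,1],[0,19,-35,0,0,0,1],[0,19,-35,0,0,0,1]])

```text
clock: 3.47
eef_pos: [0.4437, 0.2759, 0.2313]
tool_rot: [0.464, 0.534, -0.464, 0.534]
ft_force: [0.8, -0.2, 0.9]
grip_width: -0.0
```

```bash
python3 - <<'E'
from h import *
go([.4924,.3834,.112],.1396)
E
```

```text
pos [0.4437 0.2759 0.2313] grip -0.0 F [ 0.8 -0.2  0.9] t 3.4667
 before turn mm [119.3  63.1 -99.7] turn [ 0.0003 -0.     -0.0004]  after turn mm [119.3  63.2 -99.7]
```

Request:
play_rows(plan=[[0,21,-33,0,0,0,1],[0,21,-33,0,0,0,1],[0,21,-34,0,0,0,1],[30,0,0,0,0,0,1],[30,0,0,0,0,0,1],[30,0,0,0,0,0,1],[29,0,0,0,0,0,1],[0,0,0,0,0,0,1],[0,0,0,0,0,0,1]])

```text
clock: 4.22
eef_pos: [0.4907, 0.3805, 0.1106]
tool_rot: [0.462, 0.534, -0.466, 0.533]
ft_force: [0.2, -0.2, 0.3]
grip_width: 0.0002
```

```bash
python3 - <<'E'
from h import *
go([.514-.047*.1392,.230+.047*.99,.112],.1396)
s=camera("scene");save(s,"s2.png",(150,360,180,460))
print([ (np.round(d["centre"],3),d["confidence"]) for d in pinpoint("left_pull",s)])
E
```

```text
pos [0.4907 0.3805 0.1106] grip 0.0002 F [ 0.2 -0.2  0.3] t 4.2167
 before turn mm [ -1.1   2.1 105.3] turn [-0.0004  0.0025  0.0043]  after turn mm [ -1.4   2.1 105.3]
[(array([0.496, 0.352, 0.141]), 0.65)]
```

View pics/s2.png

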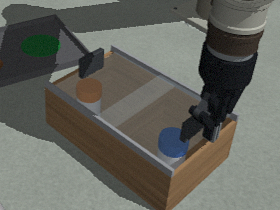

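The closed fingers are just outside the left pull (crop ~ (200,130)), clear of the rim. I'll push next.

Request:
play_rows(plan=[[0,0,6,0,0,0,1],[0,0,8,0,0,0,1],[0,0,8,0,0,0,1],[0,0,8,0,0,0,1],[0,0,10,0,0,0,1],[0,0,10,0,0,0,1],[0,0,10,0,0,0,1],[0,0,10,0,0,0,1],[0,0,10,0,0,0,1],[0,0,8,0,0,0,1],[0,0,6,0,0,0,1],[0,0,4,0,0,0,1],[0,0,0,0,0,0,1]])

```text
clock: 5.4
eef_pos: [0.5055, 0.2831, 0.1121]
tool_rot: [0.464, 0.533, -0.465, 0.533]
ft_force: [0.3, 0.6, -0.2]
grip_width: 0.0002
```

Request:
play_rows(plan=[[0,0,3,0,0,0,1],[0,0,3,0,0,0,1],[0,0,0,0,0,0,1]])

```text
clock: 5.65
eef_pos: [0.5061, 0.2784, 0.1121]
tool_rot: [0.464, 0.534, -0.464, 0.533]
ft_force: [-0.3, -0.1, -0.2]
grip_width: 0.0001
```

```bash
python3 - <<'E'
from h import *
go([.514-.047*.1392,.230+.047*.99,.112],.1396)
E
```

```text
pos [0.5061 0.2784 0.1121] grip 0.0001 F [-0.3 -0.1 -0.2] t 5.65
 before turn mm [0.1 1.  2. ] turn [-0.0002 -0.      0.0007]  after turn mm [0.1 1.  2. ]
```

Request:
play_rows(plan=[[0,0,2,0,0,0,1],[0,0,2,0,0,0,1],[0,0,0,0,0,0,1]])

```text
clock: 5.9
eef_pos: [0.5061, 0.2784, 0.1122]
tool_rot: [0.465, 0.536, -0.462, 0.532]
ft_force: [-2.0, 11.5, -3.1]
grip_width: -0.0
```

```bash
python3 - <<'E'
from h import *
go([.514-.047*.1392,.230+.047*.99,.112],.1396)
s=camera("scene");save(s,"s3.png",(150,360,180,460))
for c in(s,camera("top")):
  for n in("left_pull","right_pull"):
    for d in pinpoint(n,c): p=np.array(d["centre"])-[.514,.23,0];print(n,np.round(p[:2]@np.array([[.99,-.1392],[.1392,.99]]),4),d["confidence"])
E
```

```text
pos [0.5061 0.2784 0.1122] grip -0.0 F [-2.  11.5 -3.1] t 5.9
 before turn mm [0.2 1.1 2. ] turn [ 0.0024 -0.0077  0.0007]  after turn mm [0.2 1.1 2. ]
left_pull [-0.0059  0.0319] 0.6
left_pull [ 0.0002 -0.1165] 0.15
right_pull [ 0.0008 -0.1133] 0.75
left_pull [0.0016 0.0335] 0.69
right_pull [-0.0051 -0.1162] 0.6
```

View pics/s3.png

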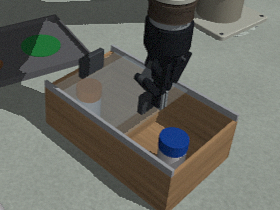

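The door is at its stop: 11.5 N and no further advance, and the picture shows the compartment bared. Backing off and lifting.

Request:
play_rows(plan=[[0,0,-6,0,0,0,1],[0,0,-6,0,0,0,1],[-25,0,0,0,0,0,1],[-25,0,0,0,0,0,1],[0,7,-20,0,0,0,-1],[0,7,-20,0,0,0,-1],[0,0,0,0,0,0,-1],[0,0,0,0,0,0,-1]])

```text
clock: 6.87
eef_pos: [0.5136, 0.3285, 0.162]
tool_rot: [0.463, 0.534, -0.464, 0.534]
ft_force: [0.1, 0.0, 0.1]
grip_width: 0.0481
```

```bash
python3 - <<'E'
from h import *
s=camera("scene");t=camera("top");w=camera("wrist")
print("blue",blob(t,(100,60,30),(125,255,255),.086,(170,205,112,145)))
for n,c in zip("stw",(s,t,w)):
  for d in pinpoint("formula_pot",c)[:2]: print(n,np.round(d["centre"],4),d["confidence"])
save(w,"w1.png");go([.5137,.3259,.05],.1396)
# wrist: blue cap centre via fisheye ray
h=cv2.cvtColor(w["frame"],cv2.COLOR_RGB2HSV);m=cv2.inRange(h,np.array((100,90,40)),np.array((125,255,255)))
n,l,st,ce=cv2.connectedComponentsWithStats(m)
M=np.linalg.inv(w["camera_from_world"])
for i in np.argsort(-st[1:,4])[:3]+1:
    a,b=(ce[i]-[w["cx"],w["cy"]])/[w["fx"],w["fy"]];r=np.hypot(a,b);q=np.array([np.sin(r)*a/r,-np.sin(r)*b/r,-np.cos(r)])
    d=M[:3,:3]@q;o=M[:3,3];print(st[i],np.round(o+d*(.086-o[2])/d[2],4))
E
```

```text
blue (373, (np.int64(115), np.int64(138), np.int64(177), np.int64(198)), array([0.51407231, 0.32539306, 0.086     ]), array([0.51447994, 0.32535627, 0.086     ]))
s [0.5105 0.3323 0.007 ] 0.76
t [0.5186 0.329  0.006 ] 0.97
w [0.5183 0.3265 0.0052] 0.56
pos [0.5135 0.3271 0.1622] grip 0.0854 F [-0.5 -0.5 -0.4] t 7.1667
 before turn mm [112.2   0.    1.2] turn [-0.0013  0.0006  0.0005]  after turn mm [112.2  -0.    1.2]
[ 230  163   63   66 3303] [0.5134 0.3334 0.086 ]
```

View pics/w1.png

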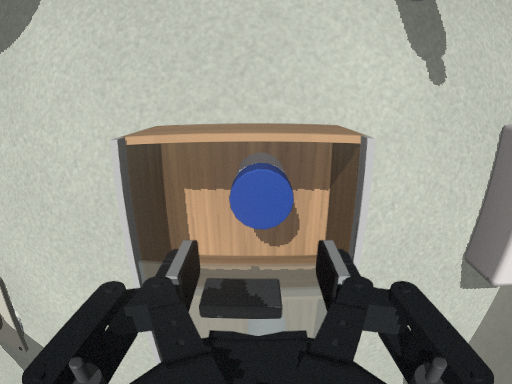

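The wrist view shows the cap at (262,197) in the bared opening, roughly between the fingers (x ~180–340). The pull is behind the gripper, and both finger paths are clear. Descending.

Request:
play_rows(plan=[[15,0,-1,0,0,0,-1],[20,0,0,0,0,0,-1],[20,0,0,0,0,0,-1],[20,0,0,0,0,0,-1],[20,0,0,0,0,0,-1],[15,0,0,0,0,0,-1],[0,0,0,0,0,0,-1],[0,0,0,0,0,0,-1]])

```text
clock: 7.83
eef_pos: [0.5129, 0.3281, 0.0516]
tool_rot: [0.463, 0.534, -0.465, 0.533]
ft_force: [-0.3, 0.3, -0.1]
grip_width: 0.0856
```

Request:
play_rows(plan=[[0,0,0,0,0,0,1],[0,0,0,0,0,0,1],[0,0,0,0,0,0,1],[0,0,0,0,0,0,1],[0,0,0,0,0,0,1],[0,0,0,0,0,0,1]])

```text
clock: 8.33
eef_pos: [0.5148, 0.3297, 0.0542]
tool_rot: [0.465, 0.533, -0.463, 0.534]
ft_force: [0.7, -0.6, 6.4]
grip_width: 0.0497
```

```bash
python3 - <<'E'
from h import *
go([.494,-.1457,.2],.1396)
w=camera("wrist");save(w,"w2.png",(0,384,60,460))
E
```

```text
pos [0.5148 0.3297 0.0542] grip 0.0497 F [ 0.7 -0.6  6.4] t 8.3333
 before turn mm [-146.8  -86.   467.7] turn [-0.0004 -0.0014 -0.0035]  after turn mm [-145.8  -86.7  467.9]
```

View pics/w2.png

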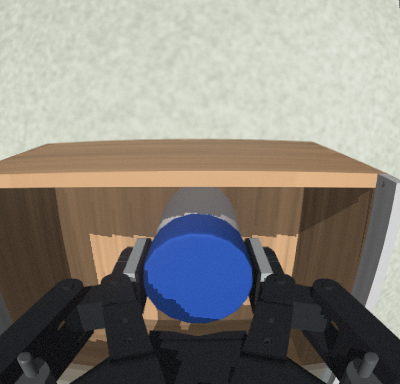

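The cap sits squarely between both pads (crop centre (198,268)). Lifting a little and checking.

Request:
play_rows(plan=[[-4,0,0,0,0,0,1],[-8,0,0,0,0,0,1],[-8,0,0,0,0,0,1],[0,0,0,0,0,0,1],[0,0,0,0,0,0,1]])

```text
clock: 8.8
eef_pos: [0.5139, 0.3293, 0.073]
tool_rot: [0.464, 0.533, -0.464, 0.534]
ft_force: [0.2, 0.5, -2.4]
grip_width: 0.0494
```

Request:
play_rows(plan=[[-10,0,0,0,0,0,1],[-18,0,0,0,0,0,1],[-20,0,0,0,0,0,1],[-20,0,0,0,0,0,1],[-20,0,0,0,0,0,1],[-20,0,0,0,0,0,1],[-20,0,0,0,0,0,1],[-12,0,0,0,0,0,1],[-5,0,0,0,0,0,1],[0,0,0,0,0,0,1],[0,0,0,0,0,0,1]])

```text
clock: 9.72
eef_pos: [0.5132, 0.3288, 0.2168]
tool_rot: [0.464, 0.534, -0.464, 0.533]
ft_force: [0.6, -0.3, -3.4]
grip_width: 0.049
```

```bash
python3 - <<'E'
from h import *
go([.494,-.1457,.2],.1396)
s=camera("scene");save(s,"s4.png")
E
```

```text
pos [0.5132 0.3288 0.2168] grip 0.049 F [ 0.6 -0.3 -3.4] t 9.7167
 before turn mm [ 17.1 -84.9 467.2] turn [-0.0004  0.0003  0.0007]  after turn mm [ 16.8 -85.1 467.2]
```

View pics/s4.png

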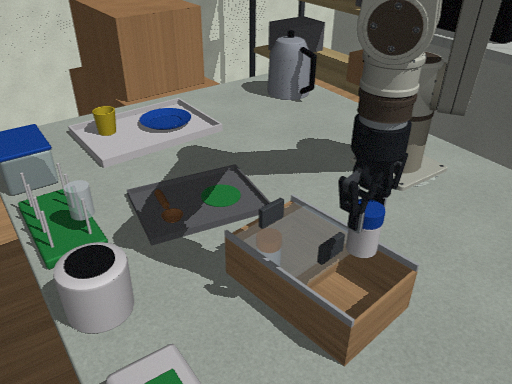

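The pot hangs upright in the gripper, bottom about 169 mm up. It clears the pulls, and the snack pot and its door haven't moved. Carrying it to the pad.

Request:
play_rows(plan=[[0,-1.5,8,0,0,0,1],[0,-3,16,0,0,0,1],[0,-4.4,24,0,0,0,1],[0,-5.1,28,0,0,0,1],[0,-5.1,28,0,0,0,1],[0,-5.1,28,0,0,0,1],[0,-5.1,28,0,0,0,1],[0,-5.1,28,0,0,0,1],[0,-5.1,28,0,0,0,1],[0,-5.1,28,0,0,0,1],[0,-5.1,28,0,0,0,1],[0,-5.1,28,0,0,0,1],[0,-5.1,28,0,0,0,1],[0,-5.1,28,0,0,0,1],[0,-5.1,28,0,0,0,1],[0,-5.1,28,0,0,0,1],[0,-5.1,28,0,0,0,1],[0,-2.9,16,0,0,0,1],[0,-1.5,8,0,0,0,1],[0,-0.5,3,0,0,0,1]])

```text
clock: 11.43
eef_pos: [0.4929, -0.1467, 0.2164]
tool_rot: [0.464, 0.534, -0.465, 0.532]
ft_force: [0.4, 0.0, -3.0]
grip_width: 0.0494
```

Request:
play_rows(plan=[[0,0,0,0,0,0,1],[15,0,0,0,0,0,1],[25,0,0,0,0,0,1],[25,0,0,0,0,0,1],[25,0,0,0,0,0,1],[15,0,0,0,0,0,1],[10,0,0,0,0,0,1],[0,0,0,0,0,0,1],[0,0,0,0,0,0,1]])

```text
clock: 12.18
eef_pos: [0.494, -0.1445, 0.1024]
tool_rot: [0.464, 0.534, -0.464, 0.534]
ft_force: [0.4, -0.5, -1.6]
grip_width: 0.0488
```

```bash
python3 - <<'E'
from h import *
go([.494,-.1457,.056],.1396)
s=camera("scene");save(s,"s5.png",(120,270,110,310))
for n,c in(("s",s),("w",camera("wrist")),("t",camera("top"))):
  for th in("formula_pot","pad"):
    for d in pinpoint(th,c)[:1]: print(n,th,np.round(d["centre"],4),d["confidence"])
E
```

```text
pos [ 0.494  -0.1445  0.1024] grip 0.0488 F [ 0.4 -0.5 -1.6] t 12.1833
 before turn mm [46.4 -0.1  1.2] turn [ 0.0009 -0.0004  0.0005]  after turn mm [46.4 -0.2  1.2]
s formula_pot [ 0.4931 -0.1419  0.0504] 0.68
s pad [ 0.4939 -0.1447  0.0058] 0.78
w formula_pot [ 0.4969 -0.1501  0.0584] 0.94
w pad [ 0.4941 -0.1413  0.0074] 0.63
t formula_pot [ 0.498  -0.1441  0.0564] 0.44
t pad [ 0.4909 -0.1419  0.0096] 0.88
```

View pics/s5.png

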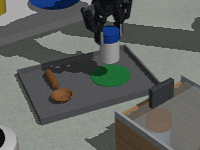

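The pot is upright over the green pad, and the position estimates agree to within a few mm. Lowering.

Request:
play_rows(plan=[[10,0,0,0,0,0,1],[14,0,0,0,0,0,1],[10,0,0,0,0,0,1],[5,0,0,0,0,0,1],[2,0,0,0,0,0,1],[0,0,0,0,0,0,1],[0,0,0,0,0,0,1]])

```text
clock: 13.22
eef_pos: [0.4942, -0.1454, 0.0614]
tool_rot: [0.464, 0.533, -0.464, 0.534]
ft_force: [0.7, -0.4, -2.0]
grip_width: 0.0493
```

Request:
play_rows(plan=[[1.5,0,0,0,0,0,1],[1.5,0,0,0,0,0,1],[0,0,0,0,0,0,1],[0,0,0,0,0,0,1]])

```text
clock: 13.55
eef_pos: [0.494, -0.1454, 0.0585]
tool_rot: [0.464, 0.533, -0.464, 0.534]
ft_force: [0.2, 0.7, -2.4]
grip_width: 0.0495
```

Request:
play_rows(plan=[[1.5,0,0,0,0,0,1],[0,0,0,0,0,0,1],[0,0,0,0,0,0,1]])

```text
clock: 13.8
eef_pos: [0.4939, -0.1453, 0.0568]
tool_rot: [0.464, 0.534, -0.464, 0.534]
ft_force: [-0.7, -0.0, -2.0]
grip_width: 0.0492
```

Request:
play_rows(plan=[[1.5,0,0,0,0,0,1],[0,0,0,0,0,0,1],[0,0,0,0,0,0,1]])

```text
clock: 14.05
eef_pos: [0.4939, -0.1453, 0.0552]
tool_rot: [0.464, 0.534, -0.464, 0.534]
ft_force: [-0.4, 0.4, -2.7]
grip_width: 0.0494
```

Request:
play_rows(plan=[[1,0,0,0,0,0,1],[0,0,0,0,0,0,1],[0,0,0,0,0,0,1]])

```text
clock: 14.3
eef_pos: [0.494, -0.1455, 0.0551]
tool_rot: [0.464, 0.533, -0.464, 0.534]
ft_force: [-2.8, 1.3, 5.6]
grip_width: 0.0494
```

Contact at +5.6 N. Releasing and retreating straight up.

Request:
play_rows(plan=[[0,0,0,0,0,0,0.4],[0,0,0,0,0,0,0],[0,0,0,0,0,0,-1],[0,0,0,0,0,0,-1],[0,0,0,0,0,0,-1],[0,0,0,0,0,0,-1],[-10,0,0,0,0,0,-1],[-20,0,0,0,0,0,-1],[-30,0,0,0,0,0,-1],[-30,0,0,0,0,0,-1],[-30,0,0,0,0,0,-1],[-30,0,0,0,0,0,-1],[0,0,0,0,0,0,-1],[0,0,0,0,0,0,-1]])

```text
clock: 15.47
eef_pos: [0.4955, -0.1458, 0.2072]
tool_rot: [0.465, 0.532, -0.463, 0.535]
ft_force: [0.9, 0.2, -0.5]
grip_width: 0.0853
```

```bash
python3 - <<'E'
from h import *
go([.494,-.1457,.2],.1396)
s=camera("scene");save(s,"s6.png")
R2=np.array([[.99,-.1392],[.1392,.99]])
for n,c in(("s",s),("w",camera("wrist")),("t",camera("top"))):
  for th in("formula_pot","snack_pot","pad","left_pull","right_pull"):
    for d in pinpoint(th,c)[:1]: p=np.array(d["centre"]);print(n,th,np.round(p,4),np.round((p[:2]-[.514,.23])@R2,4) if "pull" in th else "",d["confidence"])
E
```

```text
pos [ 0.4955 -0.1458  0.2072] grip 0.0853 F [ 0.9  0.2 -0.5] t 15.4667
 before turn mm [ 7.2 -1.5 -0.3] turn [-0.0004  0.0024 -0.0054]  after turn mm [ 7.2 -1.5 -0.3]
s formula_pot [ 0.4945 -0.1451  0.0041]  0.93
s pad [ 0.4931 -0.1484  0.0084]  0.6
s left_pull [0.5073 0.262  0.1391] [-0.0022  0.0326] 0.76
s right_pull [ 0.4931 -0.1473  0.0064] [-0.0732 -0.3706] 0.49
w formula_pot [ 0.4982 -0.1465  0.0082]  0.59
t formula_pot [ 0.4954 -0.1453  0.0067]  0.83
t pad [ 0.49   -0.1437  0.0083]  0.96
t left_pull [0.5075 0.2645 0.1398] [-0.0016  0.0351] 0.64
t right_pull [0.5261 0.1154 0.1386] [-0.004  -0.1151] 0.73
```

View pics/s6.png

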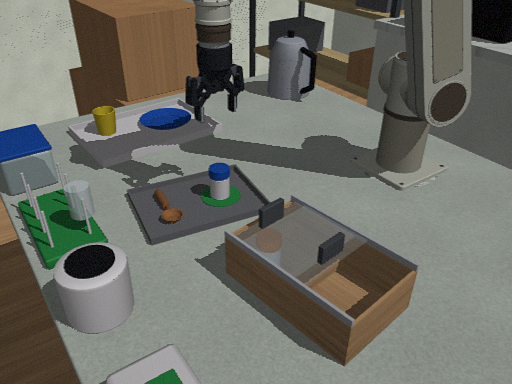

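The pot stands upright, centred on the pad at (219,183). Before handing in, I'll check the door opening with the depth image.

```bash
python3 - <<'E'
from h import *
t=camera("top");z=t["depth"];v,u=np.nonzero(z[135:240,95:235]>0);v+=135;u+=95
d=z[v,u];M=np.linalg.inv(t["camera_from_world"])
P=np.c_[(u-t["cx"])/t["fx"]*d,-(v-t["cy"])/t["fy"]*d,-d]@M[:3,:3].T+M[:3,3]
a=np.radians(8);x=np.array([np.cos(a),np.sin(a)]);y=np.array([-np.sin(a),np.cos(a)])
C=(P[:,:2]-[.514,.230])
for n,m in(("rim",(P[:,2]>.07)&(P[:,2]<.115)),("Lpull",(P[:,2]>.133)&(C@y>0)),("Rpull",(P[:,2]>.133)&(C@y<0))):
    q=(C@y)[m];print(n,m.sum(),np.round(np.percentile(q,[0.5,2,50,98,99.5]),4))
q=C@y; m=(P[:,2]>.097)&(P[:,2]<.108)&(abs(C@x)<.07);print("upper door y",np.round(np.percentile(q[m],[1,99]),4))
E
```

```text
rim 6657 [-0.1503 -0.1472 -0.0365  0.1455  0.1486]
Lpull 140 [0.0234 0.0235 0.0287 0.0355 0.036 ]
Rpull 135 [-0.1259 -0.1258 -0.12   -0.1141 -0.1139]
upper door y [-0.1322  0.0448]
```

Depth puts the left pull at y = +30 mm (23.4 to 36.0), which is fully open. The right pull is at -120 mm, unchanged.

```bash
python3 -c "
from h import *
print(job_done())"
```

```text
the job is handed in; nothing more can be done
None
```

The job is done and handed in at about 15.5 s on the robot's clock. I pushed the left door open to its stop, lifted the blue-capped formula pot out by its cap, lowered it until it touched the green pad, and let go.

- **Left door:** the depth image puts its pull at case y = +30 mm, which is fully open. When it reached the stop, the push force rose to about 11.5 N and it moved no further. The trained network read +33 to +35 mm instead; I trusted the depth image and the force.
- **Right door:** the depth image puts its pull at -120 mm, the same as my estimate before the push. One low-confidence network report from the scene camera put this pull on the pad, which is plainly wrong.
- **Formula pot:** it stands upright about 1 to 5 mm from the pad's centre, against a margin of about 25 mm. The gripper is clear above it.
- **Snack pot:** it looks undisturbed in the last picture. The network did not report it in that last check, so I have no measured position for it.

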